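# Set the sliding fit of a post clamp

## Robot

A 6-joint arm with a two-finger parallel gripper is mounted at the origin on a cart in front of the work surface, level with it; the furniture and walls round the work are solid. World frame = base frame: x ahead of the robot, y to its left, z up, the work surface at z = 0. Lengths are in m, angles in degrees, forces in N, time in s.
With the tool pointing down it reaches from about 0.3 to 1 m from the base axis. Payload 5.1 kg.
Tool frame: the origin (TCP) lies between the finger pads, 19 mm behind the fingertips; this is the grasp point; z points along the fingers, y is the line along which they close (so a half turn about z gives the same grasp; the last joint's range is limited). The gripper opens to 95 mm and grips with 3 to 60 N. Pads are 20 mm wide; open, the fingers measure 119 mm over their backs; the gripper's body (75 mm by 180 mm) begins 59 mm behind the grasp point.
Start: joints at [70.611, 7.093, 94.555, -0, 78.352, -4.733], TCP at [0.164, 0.629, 0.233] pointing down, gripper open.
Joint ranges: [-149.61, 149.61], [-58.7, 133.49], [1.44, 155.28], [-77.14, 257.14], [18.33, 153.61], [-166.67, 166.67]. Speed limits (degrees/s): [147.25, 147.25, 180, 180, 180, 180].

## Interface

Orientations are given as a 3x3 rotation matrix whose columns are the frame's x, y, z axes.
In Python, from cell import telemetry, snapshot, order gives the robot as it stands.
- The arm moves only by the shell command python3 -m jog 'ROWS' [FORCE]. ROWS is JSON, a list of rows, each an object of numbers: "dx", "dy", "dz": the shift along the tool's x, y, z in m; "wx", "wy", "wz": the turn, a rotation vector about the tool's x, y, z in degrees; "claw": the finger opening in m, from 0 to 0.0951. In form: [{"dx": .., "dy": .., "dz": .., "wx": .., "wy": .., "wz": .., "claw": ..}, ...]. A call has 1 to 5 rows; each row is the pose to reach, as a shift and turn from the pose commanded when the call began, along the tool's axes at that moment; what a row does not reach only later rows make up. A row lasts 1/12 s, in which the tool goes at most 41.7 mm and 7.16 degrees, less where a joint would pass 70% of its speed; a pose out of reach is approached as far as the arm can. A call with a gripper value outside its range is refused whole. The fingers move at their own pace and stop on an object; FORCE is the grip in N (left out, the last holds). Time passes only in rows, so rows that repeat a pose let the fingers close. It gives the time, the measured TCP pose, the force, the opening and the grip force at its end, in the units of the state.
- telemetry.sense(): the state, without advancing time (a new reading comes with each control period).
- snapshot(name): name is "scene" or "top"; returns a dict with "color" (400x640x3 uint8, blue, green, red), "fx", "fy", "cx", "cy" (pixels), "rvec" (rotation vector, rad) and "tvec" (3), from world to camera coordinates, as OpenCV has them. Camera axes: x right, y down, z forward; pixel columns grow to the right and rows downward; lengths in m; the calibration is good to about 2 mm. A picture is of the moment at which its call begins. There is no depth.
- order.hand_in(): hands the job in; it is judged then, once.
The state is a dict: "time": time; "joint_positions": joint angles; "joint_vel": joint speeds; "joint_torque": joint torques, N m; "position": TCP position; "eef_rot": TCP orientation; "wrist_force": force on the tool from outside, world axes, zero at the start; "wrist_torque": the same for the moment, N m; "gripper_width": opening from 0.0 (shut) to 1.0 (fully open); "grip_force": force on a finger pad.
Only numpy, scipy, OpenCV 4.12 (cv2) and the standard library are available. Lean on these libraries where they do the work, as an engineer would, in place of code of your own. Each camera call takes 0.05 s, during which the arm holds its last target. There are 200 camera calls.

## Task

Stand the slim steel post upright in the bore of the post clamp, fully home, and let go of it. Then turn the clamp's thumbscrew clockwise (seen from above) until it seats, back it off a quarter turn so that the post is a sliding fit, and finish while still holding the wing of the screw there, gripped between the fingers. Leave the thicker stub and everything else on the bench where it is.

Things in the scene. Friction and masses are not known exactly. Their poses are not given: they have to be found in the camera images.
- post_clamp: Grey cast block, 60 (x) x 170 (y) x 40 mm (z), with a 25 mm bolted foot at each y end, fixed to the bench. Origin: centre of its underside, on the bench; z up. The bore is 50 mm from the centre toward its +y, the thumbscrew 50 mm toward its -y.
- bore (a point): Centre of the mouth of the bore in the clamp's top face, 40 mm above the bench; 20 mm wide, 30 mm deep, blind, vertical, with a slight chamfer. Axes as the clamp's.
- wing (a point): Middle of the flat wing of the black thumbscrew, on its vertical axis, 71 mm above the bench; turns with the screw. The wing is an upright plate 46 mm long (this point's x axis), 12 mm thick (its y axis), 26 mm tall (58 to 84 mm above the bench): pinch it across its thickness from above. The screw stays at the same height as it turns.
- thumbscrew (a joint): Angle of the thumbscrew in rad: 0 when seated (a hard stop), negative while backed off; grows as it turns clockwise seen from above. It starts 0.9 to 1.9 rad backed off. It turns with an even drag of 0.08 N m (plus 0.05 N m per rad/s), stays where it is left, and the torque rises sharply when it seats.
- post: Loose plain steel post, 18 mm diameter, 100 mm tall, about 0.15 kg, standing on the bench; the slimmer and taller of the two steel cylinders. Origin: centre of its foot (chamfered); z up along the post.
- stub: Thicker, shorter steel cylinder, 28 mm diameter, 60 mm tall, standing on the bench; does not fit the bore, leave it. Origin: centre of its foot.
- flux_bottle: Bystander: small amber bottle, 45 mm diameter, 107 mm tall, standing behind the clamp. Origin: centre of its underside.
- transformer: Bystander: small transformer, 50x46x52 mm, right of the clamp. Origin: centre of its underside.
- yellow_meter: Bystander: flat yellow instrument, 111x64x28 mm, right of the clamp. Origin: centre of its underside.
- tape_roll: Bystander: roll of pale masking tape lying flat, 100 mm diameter, 25 mm high, at the back. Origin: centre of its underside.
- notepad: Bystander: small notepad lying flat, 140x100x10 mm, at the left front. Origin: centre of its underside.

How it is judged (in metres and radians):
On the way, in this order (a step that is already met when the one before it is completed fails the run):
1. the post stands upright in the bore, on its floor, and is let go (horizontal distance between post and bore below 0.004 m and z of post in the frame of bore below -0.025 m and angle between post's own z axis and vertical below 0.08 rad and contact force between the fingers and post below 0.1 N), for 0.2 s.
2. the thumbscrew is turned down until it seats (value of joint thumbscrew above -0.06 rad and horizontal distance between post and bore below 0.004 m and z of post in the frame of bore below -0.025 m and angle between post's own z axis and vertical below 0.08 rad), for 0.1 s.
At the end, for the whole second after the job is handed in: The post stands in the bore (within 4 mm of its axis, at least 25 mm deep, tilted less than 0.08 rad) untouched by the fingers; the thumbscrew, after seating, is backed off 1.57 rad within 0.26 rad, and the fingers still grip its wing (more than 3 N, TCP within 30 mm of the wing's middle) (all of step 1 and value of joint thumbscrew between -1.831 and -1.311 rad and contact force between the fingers and thumbscrew above 3 N and distance between the grasp point and wing below 0.03 m); the arm keeps its last pose, push and grip.
It fails at once if the stub or a bystander is moved by more than 25 mm (distance of any of stub, flux_bottle, transformer, yellow_meter, tape_roll, notepad from where it was at the start of the episode above 0.025 m).
It also fails if it takes over 72 s, if anything falls off the work surface, if the arm or the gripper's body presses on something with over 40 N, if the wrist force passes 120 N, or if a joint passes its speed limit or range.

## Working session

There is one attempt and no reset: what is moved stays moved. The work goes in short steps, Python scripts to look and compute and a shell command to move; the robot and the scene stay as the last step left them, time stands still between calls to the robot, and variables do not carry over. Pictures are saved under pics/ and viewed, at most 10 in all, crops included, and the job is handed in when it is done.

```bash
ls; mkdir -p pics; python3 - <<'E'
from cell import telemetry, snapshot
import cv2
s=telemetry.sense(); print(s)
for n in("scene","top"):
    d=snapshot(n); cv2.imwrite(f"pics/{n}0.png",d["color"])
    print(n,[d[k] for k in("fx","fy","cx","cy","rvec","tvec")])
E
```

```text
pics
{'time': 0.0, 'joint_positions': array([ 7.06125603e+01,  7.13100925e+00,  9.46348772e+01,  2.34179385e-04,
        7.83513907e+01, -4.73100185e+00]), 'joint_vel': array([ 0.0817666 ,  0.01284301,  0.02770431, -0.05939279, -0.20044739,
       -0.00467111]), 'joint_torque': array([-6.26841174e-04, -4.17608678e+01, -3.59931457e+01,  7.73650571e-02,
        4.93014569e-02, -2.18146110e-04]), 'position': array([0.16427021, 0.62826841, 0.23220689]), 'eef_rot': array([[-9.67460137e-01,  2.53022560e-01, -6.83244142e-04],
       [ 2.53023424e-01,  9.67458229e-01, -1.92947634e-03],
       [ 1.72809123e-04, -2.03956822e-03, -9.99997905e-01]]), 'wrist_force': array([-0.32467004, -0.32911878,  0.85192667]), 'wrist_torque': array([ 0.0217098 ,  0.00238773, -0.00209983]), 'grip_force': 0.0, 'gripper_width': 0.9987837632131717}
scene [442.693139364558, 442.693139364558, 322.3305330288674, 189.46795746627203, array([ 2.12753189, -0.62892547,  0.34174846]), array([-0.41734696,  0.23756733,  0.93973602])]
top [502.25057664067936, 502.25057664067936, 318.06573141711004, 201.86465265891545, array([ 2.16491922, -2.1872543 ,  0.05222615]), array([0.04250449, 0.49671843, 1.41715371])]
```

View pics/scene0.png

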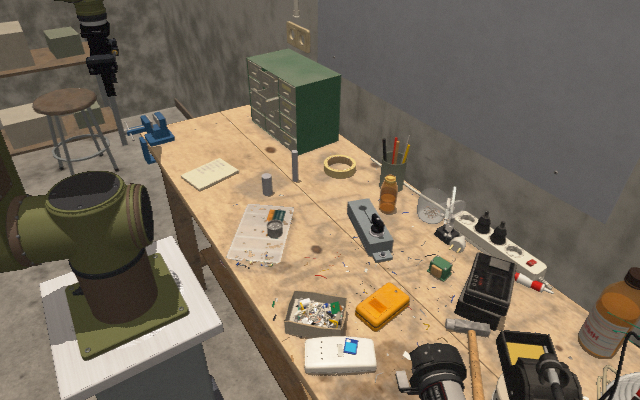

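View pics/top0.png

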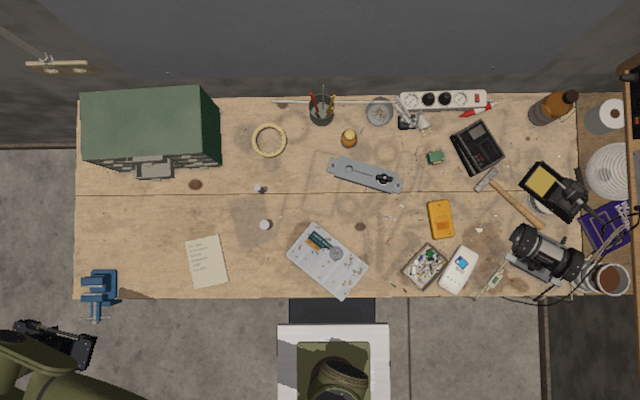

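The scene view shows the post at about (295,165), the stub at (267,184) and the clamp at (370,228), with its screw at (377,222). In the top view the post is at (258,188), the stub at (265,225) and the clamp spans (332,165)–(400,188), with the screw at (384,179). I'll enlarge both.

```bash
cat > h.py <<'E'
import numpy as np, cv2
from cell import telemetry, snapshot
def cam(d):
    R=cv2.Rodrigues(np.array(d["rvec"]))[0]; t=np.array(d["tvec"]); return R,t
def ray(d,u,v):
    R,t=cam(d); w=R.T@np.array([(u-d["cx"])/d["fx"],(v-d["cy"])/d["fy"],1.]); return -R.T@t, w/np.linalg.norm(w)
def onz(d,u,v,z):
    o,w=ray(d,u,v); return o+w*(z-o[2])/w[2]
def tri(d1,p1,d2,p2):
    A=np.zeros((3,3));b=np.zeros(3);rs=[ray(d1,*p1),ray(d2,*p2)]
    for o,w in rs:
        P=np.eye(3)-np.outer(w,w);A+=P;b+=P@o
    X=np.linalg.solve(A,b)
    return X,[np.linalg.norm((np.eye(3)-np.outer(w,w))@(X-o)) for o,w in rs]
def proj(d,X):
    return cv2.projectPoints(np.array(X,float).reshape(-1,3),np.array(d["rvec"]),np.array(d["tvec"]),np.array([[d["fx"],0,d["cx"]],[0,d["fy"],d["cy"]],[0,0,1]]),None)[0].reshape(-1,2)
def crop(d,name,x0,y0,x1,y1,k):
    cv2.imwrite(name,cv2.resize(d["color"][y0:y1,x0:x1],None,fx=k,fy=k,interpolation=cv2.INTER_CUBIC))
E
python3 - <<'E'
from h import *
s=snapshot("scene");t=snapshot("top")
crop(s,"pics/s1.png",250,140,410,260,5)
crop(t,"pics/t1.png",245,145,405,240,5)
E
```

```text
(no output)
```

View pics/s1.png

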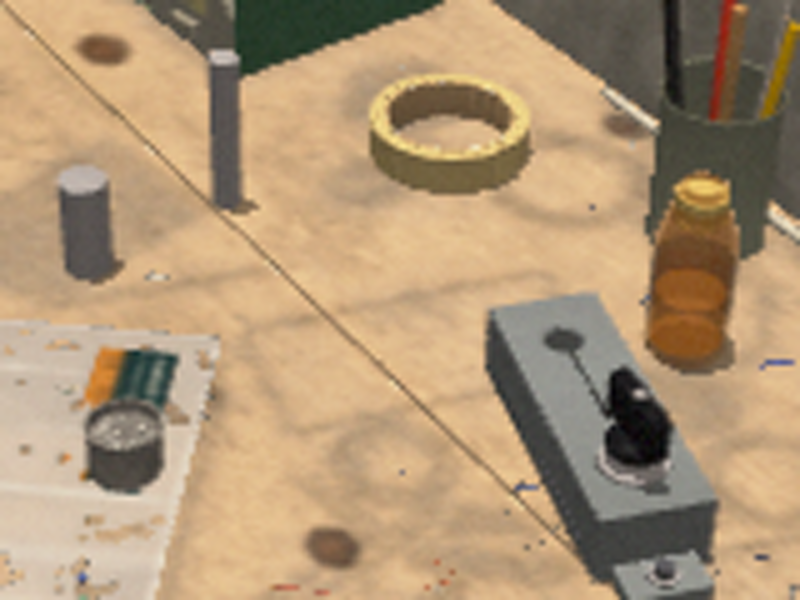

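View pics/t1.png

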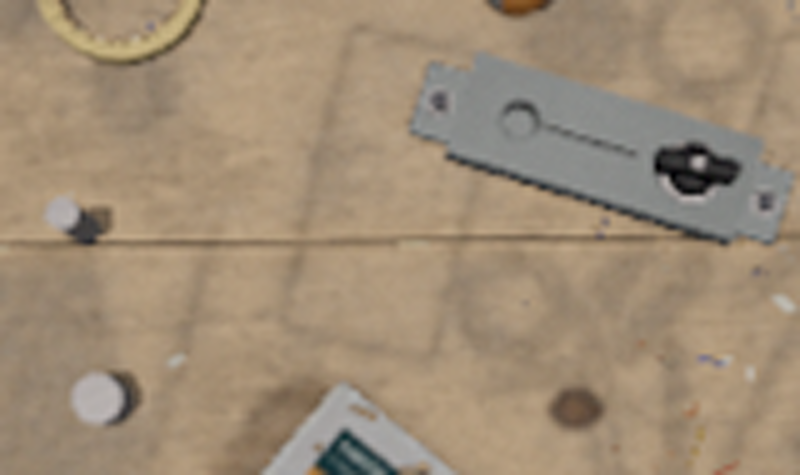

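In the crops, the post top is at s1 (225,57) and t1 (62,214), and the bore at s1 (564,340) and t1 (520,119). The wing is at s1 (638,410) and t1 (697,165), lying nearly along the image's x. Next I'll refine these with masks and triangulate.

```bash
cat > meas.py <<'E'
from h import *
s=snapshot("scene");t=snapshot("top")
def blob(d,x0,y0,x1,y1,lo,hi,k=8):
    g=cv2.resize(cv2.cvtColor(d["color"][y0:y1,x0:x1],cv2.COLOR_BGR2GRAY),None,fx=k,fy=k,interpolation=cv2.INTER_CUBIC)
    m=((g>=lo)&(g<=hi)).astype(np.uint8)
    c=max(cv2.findContours(m,cv2.RETR_EXTERNAL,cv2.CHAIN_APPROX_NONE)[0],key=cv2.contourArea)
    c=(c.reshape(-1,2)+.5)/k-.5+[x0,y0]
    return c.astype(np.float32)
def ctr(c):
    r=cv2.minAreaRect(c);M=cv2.moments(c);return np.array([M["m10"]/M["m00"],M["m01"]/M["m00"]]),r
def show(n,a,b):
    pa,ra=ctr(a);pb,rb=ctr(b);print(n,pa.round(2),np.round(ra[1],1),pb.round(2),np.round(rb[1],1),"->",*[np.round(x,4) for x in tri(s,pa,t,pb)]);return pa,pb
E
python3 - <<'E'
from meas import *
for d,b in((s,(290,148,301,156)),(t,(252,182,264,193)),(s,(354,202,372,216)),(t,(342,162,356,176))):
    g=cv2.cvtColor(d["color"],cv2.COLOR_BGR2GRAY)[b[1]:b[3],b[0]:b[2]];print(b);print(g)
E
```

```text
(290, 148, 301, 156)
[[ 80  80  79  82  79  80  78  52  52  51  51]
 [ 80  82  88  85  86  87  82  53  48  49  47]
 [ 84 106 180 185 182 183 167  56  50  47  48]
 [156 107 182 185 185 182 177 150  56  48  51]
 [166 144 143 181 184 184 156 125  49  50  47]
 [169 136  82  81  82  85  87  81  49  50  51]
 [181 146  83  84  82  87  83  80  56  59  65]
 [186 151  84  82  83  86  88  77 101 179 180]]
(252, 182, 264, 193)
[[150 151 155 154 154 156 156 156 154 154 154 149]
 [153 155 160 160 159 160 164 165 158 156 159 157]
 [158 157 159 161 168 169 167 165 158 159 162 160]
 [158 154 160 168 172 173 171 161 154 161 163 164]
 [153 154 161 172 171 170 172 171 146 131 145 128]
 [154 153 166 174 173 175 175 179 150  76  97  95]
 [154 157 169 175 175 175 178 175 139  56  63  74]
 [152 157 163 173 174 175 178 163 102  61  64  65]
 [159 159 162 168 165 155 140 109  67  61  64  64]
 [160 161 161 162 162 144  96  54  60  63  64  63]
 [161 162 163 160 160 151 132 102  71  62  62  60]]
(354, 202, 372, 216)
[[145 144 147 147 146 146 146 149 147 147 145 148 146 146 146 148 152 174]
 [146 146 148 149 144 1
[... 1100 characters left out ...]
8 138 138 141 138 132 135 141 144 141 139 138 138]
 [138 139 140 138 125 101  92  88 100 118 139 140 140 138]
 [137 139 140 129  85  69  78  63  58  80 122 141 139 140]
 [139 140 138 113  97 124 127 126 112  75 103 137 140 139]
 [139 138 131 122 132 142 142 141 137 109  97 132 141 139]
 [139 139 129 129 140 140 141 138 144 125  96 118 132 143]
 [139 140 136 131 133 141 141 140 141 126 109 120 112 103]
 [139 139 141 132 123 133 141 141 138 123 126 137 128 123]
 [141 141 140 136 131 129 136 131 131 135 139 141 142 142]
 [141 142 140 139 139 135 136 137 139 142 141 140 141 140]
 [141 141 139 140 139 140 139 142 139 141 140 139 140 140]
 [141 139 140 140 139 140 140 141 141 140 141 141 141 141]]
```

```bash
cat >> meas.py <<'E'
def hullof(m,x0,y0,k):
    pts=cv2.findNonZero(m.astype(np.uint8)).reshape(-1,2); h=cv2.convexHull(((pts+.5)/k-.5+[x0,y0]).astype(np.float32)); return h.reshape(-1,2)
def up(a,k=8): return cv2.resize(a,None,fx=k,fy=k,interpolation=cv2.INTER_LINEAR)
def gray(d,x0,y0,x1,y1): return up(cv2.cvtColor(d["color"][y0:y1,x0:x1],cv2.COLOR_BGR2GRAY))
def sat(d,x0,y0,x1,y1): a=up(d["color"][y0:y1,x0:x1]).astype(int); return a[...,2]-a[...,0]   # wood: red-blue large
E
python3 - <<'E'
from meas import *
# post and stub tops
def top_s(b): 
    return blob(s,*b,145,255)
def top_t(b):
    x0,y0,x1,y1=b; m=(sat(t,*b)<35)&(gray(t,*b)>130); m=cv2.morphologyEx(m.astype(np.uint8),cv2.MORPH_OPEN,np.ones((9,9))); return hullof(m,x0,y0,8)
P=show("post",top_s((291,149,299,155)),top_t((252,182,263,194)))
show("stub",top_s((260,172,274,181)),top_t((257,217,274,233)))
# bore
bs=(354,202,370,212); ms=gray(s,*bs)<110; ms[6*8:,9*8:]&=gray(s,*bs)[6*8:,9*8:]<80
bt=(343,163,355,174); mt=gray(t,*bt)<130; mt[:,int(9.8*8):]=0; 
B=show("bore",hullof(ms,354,202,8),hullof(mt,343,163,8))
for n,p in(("post",P),):print(n,onz(t,*p[1],.1),onz(s,*p[0],.1))
print(onz(t,*B[1],.04),onz(s,*B[0],.04))
# clamp top face in top view: grey, not wood; 
b=(320,150,410,200)
m=(abs(sat(t,*b))<25)&(gray(t,*b)>115); m=cv2.morphologyEx(m.astype(np.uint8),cv2.MORPH_CLOSE,np.ones((41,41)))
c=max(cv2.findContours(m,0,1)[0],key=cv2.contourArea);r=cv2.minAreaRect(c);print("clamp rect",np.array(r[0])/8+[320,150],np.array(r[1])/8,r[2])
bx=cv2.boxPoints(r)/8-.44+[320,150];print([onz(t,*p,.025)[:2].round(4) for p in bx])
# wing
b=(370,168,398,190); m=gray(t,*b)<55
m=cv2.morphologyEx(m.astype(np.uint8),cv2.MORPH_CLOSE,np.ones((25,25)))
h=hullof(m,370,168,8);r=cv2.minAreaRect(h);print("wing",r)
cv2.imwrite("pics/w.png",np.hstack([up(t["color"][168:190,370:398],14),cv2.cvtColor(up(m*255,14)[::8,::8],8)])) 
crop(s,"pics/w2.png",366,210,392,240,14)
w=cv2.imread("pics/w.png");w2=cv2.imread("pics/w2.png");H=max(w.shape[0],w2.shape[0])
f=lambda a:np.pad(a,((0,H-a.shape[0]),(0,0),(0,0)))
cv2.imwrite("pics/w3.png",np.hstack([f(w[:,:392]),f(w2)]))
E
```

```text
post [294.12 150.98] [5.5 2.8] [256.84 187.1 ] [6.5 7. ] -> [0.5338 0.2008 0.0995] [0.0005 0.0005]
stub [266.54 174.94] [ 8.9 13.9] [263.51 224.35] [11.5 10.6] -> [0.435  0.1874 0.0604] [0.0017 0.0017]
bore [362.09 207.54] [7.6 4.8] [348.36 168.07] [7.7 8.1] -> [ 0.5905 -0.0495  0.0379] [0. 0.]
post [0.53325998 0.20093922 0.1       ] [0.53375715 0.1997489  0.1       ]
[ 0.59018852 -0.04945365  0.04      ] [ 0.58873705 -0.05153938  0.04      ]
clamp rect [365.22340393 175.8561554 ] [76.8409729  25.44059372] 17.3116455078125
[array([0.57  , 0.0187]), array([ 0.6396, -0.0037]), array([ 0.5713, -0.2113]), array([ 0.5023, -0.1884])]
wing ((381.29901123046875, 179.3044891357422), (12.291949272155762, 19.513221740722656), 59.55642318725586)
```

View pics/w3.png

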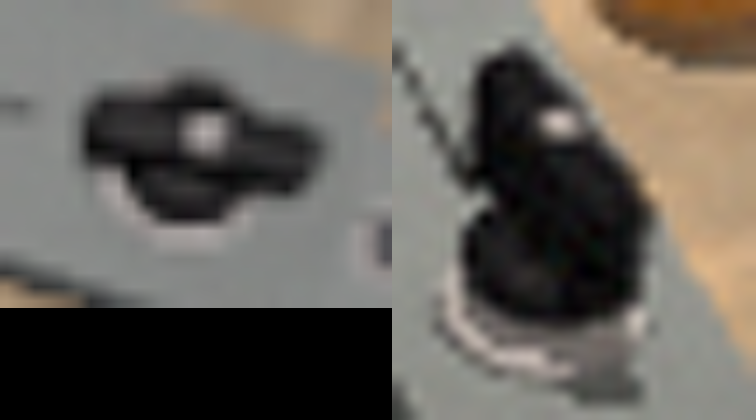

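The thumbscrew's white centre dot is at top px (384.25,176.9) and scene px (377.3,218.25). The wing runs about 8° down to the right in the top image. Now the distances to move.

```bash
python3 - <<'E'
from meas import *
X,e=tri(s,(377.3,218.25),t,(384.25,176.9));print("screw",X,e)
a=onz(t,375.8,177.0,.084);b=onz(t,392,179.3,.084);d=a-b;print("wing yaw",np.degrees(np.arctan2(d[1],d[0])),np.linalg.norm(d))
B=np.array([.590,-.050]);d=B-X[:2];print("clamp y yaw",np.degrees(np.arctan2(d[1],d[0])),np.linalg.norm(d))
print("cabinet front/right",onz(t,220,165,.3),onz(t,150,178,.1))
print("bottle",onz(t,349,136,.107))
q=telemetry.sense();R=q["eef_rot"];p=q["position"]
for z in(.15,.08):print("post shift tool",R.T@(np.array([.5335,.2004,z])-p))
E
```

```text
screw [ 0.55872883 -0.14506513  0.08278433] [np.float64(0.00019819115250675276), np.float64(0.0001981911525068369)]
wing yaw 81.15753019255261 0.04444303275683199
clamp y yaw 71.79165254741437 0.1000763005870238
cabinet front/right [0.56558444 0.25772371 0.3       ] [0.56152772 0.49237205 0.1       ]
bottle [ 0.66819845 -0.04964927  0.107     ]
post shift tool [-0.46538653 -0.32113749  0.08345513]
post shift tool [-0.46538401 -0.32113662  0.15345513]
```

```bash
python3 - <<'E'
from meas import *
print(onz(t,221,165,0),onz(s,301,151,0))
a=cv2.resize(t["color"][80:185,75:235],None,fx=4,fy=4);b=cv2.resize(s["color"][40:160,240:345],None,fx=3.5,fy=3.5)
im=np.zeros((420,800,3),np.uint8);a=cv2.resize(a,(430,282));im[:282,:430]=a;im[:420,432:432+b.shape[1]]=b[:420]
cv2.imwrite("pics/cab.png",im)
E
```

```text
[0.60930437 0.3200784  0.        ] [0.63542751 0.33271108 0.        ]
```

View pics/cab.png

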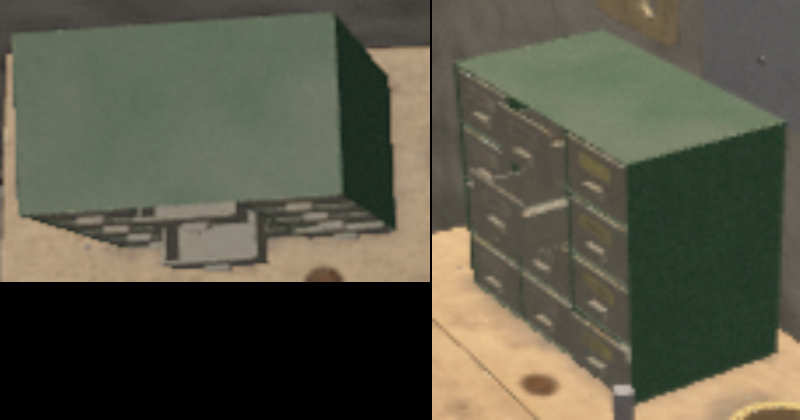

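The cabinet's nearest corner is at about (0.62, 0.32), which leaves room beside the post. Moving over the post now.

```bash
python3 -m jog '[{"dx":-0.155,"dy":-0.107,"dz":0.028,"claw":0.07},{"dx":-0.155,"dy":-0.107,"dz":0.028,"claw":0.07},{"dx":-0.155,"dy":-0.107,"dz":0.028,"claw":0.07},{"dx":-0.155,"dy":-0.107,"dz":0.028,"claw":0.07},{"dx":-0.155,"dy":-0.107,"dz":0.028,"claw":0.07}]' 20
python3 -m jog '[{"dx":-0.155,"dy":-0.107,"dz":0.028,"claw":0.07},{"dx":-0.155,"dy":-0.107,"dz":0.028,"claw":0.07},{"dx":-0.155,"dy":-0.107,"dz":0.028,"claw":0.07},{"dx":-0.155,"dy":-0.107,"dz":0.028,"claw":0.07},{"dx":-0.155,"dy":-0.107,"dz":0.028,"claw":0.07}]'
python3 -m jog '[{"dx":-0.155,"dy":-0.107,"dz":0.028,"claw":0.07},{"dx":-0.155,"dy":-0.107,"dz":0.028,"claw":0.07},{"dx":-0.155,"dy":-0.107,"dz":0.028,"claw":0.07},{"dx":-0.155,"dy":-0.107,"dz":0.028,"claw":0.07},{"dx":-0.155,"dy":-0.107,"dz":0.028,"claw":0.07}]'
python3 -c "
from cell import telemetry as T;import numpy as np
s=T.sense();print(s['joint_positions'].round(1),s['eef_rot'].T@(np.array([.5335,.2004,.08])-s['position']))"
```

```text
[70.6  7.1 94.6  0.  78.4 -4.7] [-0.46541473 -0.32114642  0.15346527]$[0]: bad value
$[0]: bad value
$[0]: bad value
```

```bash
python3 -m jog '[{"dx":-0.155,"dy":-0.107,"dz":0.028,"wx":0,"wy":0,"wz":0,"claw":0.07},{"dx":-0.155,"dy":-0.107,"dz":0.028,"wx":0,"wy":0,"wz":0,"claw":0.07},{"dx":-0.155,"dy":-0.107,"dz":0.028,"wx":0,"wy":0,"wz":0,"claw":0.07},{"dx":-0.155,"dy":-0.107,"dz":0.028,"wx":0,"wy":0,"wz":0,"claw":0.07},{"dx":-0.155,"dy":-0.107,"dz":0.028,"wx":0,"wy":0,"wz":0,"claw":0.07}]' 20
python3 -c "
from cell import telemetry as T;import numpy as np
s=T.sense();print(s['joint_positions'].round(1),s['eef_rot'].T@(np.array([.5335,.2004,.08])-s['position']))"
```

```text
time: 1.02
position: [0.289, 0.4832, 0.2047]
eef_rot: [[-0.967, 0.255, 0.0], [0.255, 0.967, -0.002], [-0.001, -0.001, -1.0]]
wrist_force: [-0.4, 0.1, -0.0]
gripper_width: 0.75
grip_force: 0.0
[ 5.370e+01 -2.700e+00  1.074e+02 -1.000e-01  7.530e+01 -2.150e+01] [-0.30835961 -0.21110162  0.1251761 ]
```

```bash
python3 -m jog '[{"dx":-0.155,"dy":-0.107,"dz":0.028,"wx":0,"wy":0,"wz":0,"claw":0.07},{"dx":-0.155,"dy":-0.107,"dz":0.028,"wx":0,"wy":0,"wz":0,"claw":0.07},{"dx":-0.155,"dy":-0.107,"dz":0.028,"wx":0,"wy":0,"wz":0,"claw":0.07},{"dx":-0.155,"dy":-0.107,"dz":0.028,"wx":0,"wy":0,"wz":0,"claw":0.07},{"dx":-0.155,"dy":-0.107,"dz":0.028,"wx":0,"wy":0,"wz":0,"claw":0.07}]' >/dev/null
python3 -m jog '[{"dx":-0.155,"dy":-0.107,"dz":0.028,"wx":0,"wy":0,"wz":0,"claw":0.07},{"dx":-0.155,"dy":-0.107,"dz":0.028,"wx":0,"wy":0,"wz":0,"claw":0.07},{"dx":-0.155,"dy":-0.107,"dz":0.028,"wx":0,"wy":0,"wz":0,"claw":0.07},{"dx":-0.155,"dy":-0.107,"dz":0.028,"wx":0,"wy":0,"wz":0,"claw":0.07},{"dx":-0.155,"dy":-0.107,"dz":0.028,"wx":0,"wy":0,"wz":0,"claw":0.07}]'
cat > go.py <<'E'
import sys;from cell import telemetry as T;import numpy as np
s=T.sense();print(s['time'],s['joint_positions'].round(1),s['position'].round(4),(s['eef_rot'].T@(np.array(eval(sys.argv[1]))-s['position'])).round(4))
E
python3 go.py .5335,.2004,.08
```

```text
time: 1.85
position: [0.5351, 0.1975, 0.1491]
eef_rot: [[-0.967, 0.255, 0.001], [0.255, 0.967, -0.001], [-0.001, -0.001, -1.0]]
wrist_force: [-0.0, -0.3, 0.3]
gripper_width: 0.736
grip_force: 0.0
1.85 [ 1.490e+01  1.000e+00  1.094e+02 -1.000e-01  6.960e+01 -6.030e+01] [0.5351 0.1975 0.1491] [0.0023 0.0025 0.0691]
```

```bash
python3 -m jog '[{"dx":0.002,"dy":0.0025,"dz":0,"wx":0,"wy":0,"wz":0,"claw":0.07},{"dx":0.002,"dy":0.0025,"dz":0.035,"wx":0,"wy":0,"wz":0,"claw":0.07},{"dx":0.002,"dy":0.0025,"dz":0.069,"wx":0,"wy":0,"wz":0,"claw":0.07},{"dx":0.002,"dy":0.0025,"dz":0.069,"wx":0,"wy":0,"wz":0,"claw":0.07}]'; python3 go.py .5335,.2004,.08
python3 -m jog '[{"dx":0,"dy":0,"dz":0,"wx":0,"wy":0,"wz":0,"claw":0.01},{"dx":0,"dy":0,"dz":0,"wx":0,"wy":0,"wz":0,"claw":0.01},{"dx":0,"dy":0,"dz":0,"wx":0,"wy":0,"wz":0,"claw":0.01},{"dx":0,"dy":0,"dz":0,"wx":0,"wy":0,"wz":0,"claw":0.01},{"dx":0,"dy":0,"dz":0,"wx":0,"wy":0,"wz":0,"claw":0.01}]' 20
python3 -m jog '[{"dx":0,"dy":0,"dz":0,"wx":0,"wy":0,"wz":0,"claw":0.01},{"dx":0,"dy":0,"dz":0,"wx":0,"wy":0,"wz":0,"claw":0.01},{"dx":0,"dy":0,"dz":0,"wx":0,"wy":0,"wz":0,"claw":0.01},{"dx":0,"dy":0,"dz":0,"wx":0,"wy":0,"wz":0,"claw":0.01},{"dx":0,"dy":0,"dz":0,"wx":0,"wy":0,"wz":0,"claw":0.01}]'
```

```text
time: 2.18
position: [0.5268, 0.2025, 0.0738]
eef_rot: [[-0.967, 0.253, -0.012], [0.253, 0.967, -0.003], [0.011, -0.006, -1.0]]
wrist_force: [-1.9, -0.9, -1.2]
gripper_width: 0.735
grip_force: 0.0
2.1833 [ 15.6   5.6 112.5   0.   62.6 -59.8] [0.5268 0.2025 0.0738] [-0.007  -0.0004 -0.0063]
time: 2.6
position: [0.5329, 0.2041, 0.0825]
eef_rot: [[-0.968, 0.253, 0.003], [0.253, 0.968, 0.001], [-0.003, 0.002, -1.0]]
wrist_force: [0.1, -0.2, -0.5]
gripper_width: 0.44
grip_force: 0.0
time: 3.02
position: [0.5319, 0.2035, 0.0806]
eef_rot: [[-0.967, 0.253, -0.0], [0.253, 0.967, -0.0], [-0.0, -0.0, -1.0]]
wrist_force: [-0.5, -0.6, 0.8]
gripper_width: 0.189
grip_force: 20.0
```

```bash
python3 -m jog '[{"dx":0,"dy":0,"dz":-0.025,"wx":0,"wy":0,"wz":0,"claw":0.01},{"dx":0,"dy":0,"dz":-0.05,"wx":0,"wy":0,"wz":0,"claw":0.01},{"dx":0,"dy":0,"dz":-0.07,"wx":0,"wy":0,"wz":0,"claw":0.01},{"dx":0,"dy":0,"dz":-0.07,"wx":0,"wy":0,"wz":0,"claw":0.01}]' >/dev/null
python3 -m jog '[{"dx":-0.01,"dy":-0.02,"dz":0,"wx":0,"wy":0,"wz":0,"claw":0.01},{"dx":-0.022,"dy":-0.044,"dz":0,"wx":0,"wy":0,"wz":0,"claw":0.01},{"dx":-0.035,"dy":-0.068,"dz":0,"wx":0,"wy":0,"wz":0,"claw":0.01},{"dx":-0.048,"dy":-0.092,"dz":0,"wx":0,"wy":0,"wz":0,"claw":0.01},{"dx":-0.06,"dy":-0.115,"dz":0,"wx":0,"wy":0,"wz":0,"claw":0.01}]' >/dev/null
python3 -m jog '[{"dx":-0.013,"dy":-0.024,"dz":0,"wx":0,"wy":0,"wz":0,"claw":0.01},{"dx":-0.026,"dy":-0.048,"dz":0,"wx":0,"wy":0,"wz":0,"claw":0.01},{"dx":-0.039,"dy":-0.072,"dz":0,"wx":0,"wy":0,"wz":0,"claw":0.01},{"dx":-0.05,"dy":-0.096,"dz":0,"wx":0,"wy":0,"wz":0,"claw":0.01},{"dx":-0.06,"dy":-0.1155,"dz":0,"wx":0,"wy":0,"wz":0,"claw":0.01}]' >/dev/null
python3 -m jog '[{"dx":0,"dy":0,"dz":0,"wx":0,"wy":0,"wz":0,"claw":0.01},{"dx":0,"dy":0,"dz":0,"wx":0,"wy":0,"wz":0,"claw":0.01},{"dx":0,"dy":0,"dz":0,"wx":0,"wy":0,"wz":0,"claw":0.01},{"dx":0,"dy":0,"dz":0,"wx":0,"wy":0,"wz":0,"claw":0.01},{"dx":0,"dy":0,"dz":0,"wx":0,"wy":0,"wz":0,"claw":0.01}]'
python3 go.py .59,-.05,.15
python3 - <<'E'
from meas import *
b=cv2.resize(s["color"][170:230,330:410],None,fx=5,fy=5,interpolation=2);a=cv2.resize(t["color"][145:205,310:390],None,fx=5,fy=5,interpolation=2)
cv2.imwrite("pics/hold.png",np.hstack([b,a]))
E
```

```text
time: 4.6
position: [0.5892, -0.0488, 0.1499]
eef_rot: [[-0.968, 0.252, -0.001], [0.252, 0.968, 0.0], [0.001, 0.0, -1.0]]
wrist_force: [-0.2, 0.4, -1.5]
gripper_width: 0.182
grip_force: 20.0
4.6 [ -9.9   3.6 106.6   0.   69.9 -85.4] [ 0.5892 -0.0488  0.1499] [-0.0011 -0.001  -0.0001]
```

View pics/hold.png

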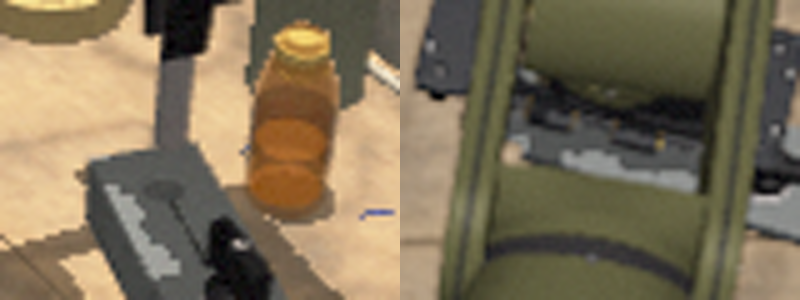

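In the left half (scene view) the post hangs from the gripper: its foot is at crop (171,146), i.e. px (364,199), and the bore mouth is at crop (164,187), px (362.5,207). In the right half (top view) the arm hides the post. I'll check the post's axis against a vertical one.

```bash
python3 - <<'E'
from meas import *
X=np.array([.590,-.050])
print("bore pred",proj(s,[[*X,.04]]))
print("axis pred z=.07,.09,.12",proj(s,[[*X,z] for z in(.07,.09,.12)]))
g=cv2.cvtColor(s["color"],cv2.COLOR_BGR2GRAY)
for r in range(182,203):
    a=g[r,352:378].astype(int); print(r,a)
E
```

```text
bore pred [[362.11112425 207.07206271]]
axis pred z=.07,.09,.12 [[362.90985182 197.84864949]
 [363.45626645 191.53885375]
 [364.29767122 181.82261985]]
182 [183 173 168 170 166 169 178 183 181 171  83  86  88  92  92  91 106 165
 184 184 180 180 173 175 177 178]
183 [191 184 180 174 171 173 169 171 169 161  87  87  88  88  95  92 103 155
 177 182 178 177 180 182 181 183]
184 [199 195 193 190 191 187 177 175 169 141  82  87  89  89  91  93 112 175
 177 181 184 187 191 188 181 178]
185 [204 200 196 199 197 192 190 187 177 145  84  92  94  90  91  90 114 184
 186 191 191 197 198 200 192 187]
186 [200 199 197 198 198 196 195 196 194 155  89  86  92  90  90  95 134 197
 197 198 202 203 201 199 195 194]
187 [203 200 199 198 195 196 198 200 196 161  87  86  91  92  91  97 134 203
 205 201 200 197 203 201 204 200]
188 [202 205 204 199 195 195 200 202 192 135  87  89  93  92  93  96 136 205
 204 205 202 202 203 204 204 202]
189 [203 202 202 201 199 194 196 198 196 132  86  90  89  88  91  95 139 201
 203 205 201 204 205 202 201 200]
190 [201 203 203 201 201 197 197 200 192 108  83  89  91  88
[... 682 characters left out ...]

 206 204 210 205 204 203 202 203]
197 [201 199 199 200 199 195 194 187 148  84  85  90  89  93  94 139 204 203
 204 203 205 204 202 200 202 202]
198 [204 205 203 201 201 195 188 183 175 106  86  88  90  92  92 100 148 158
 206 203 202 202 203 199 197 198]
199 [205 206 202 201 197 193 186 160 135 127  85  90  91  90  90  89  88 122
 204 203 203 202 201 202 202 200]
200 [195 167 145 140 115  90  89  87  88  87  90  87  90  86  89  88  89 103
 163 207 202 201 202 199 202 191]
201 [ 89  89  90  92  89  90  89  89  90  91  87  88  89  87  86  88  87  86
 119 202 201 202 200 200 203 203]
202 [ 91  91  89  91  88  88  90  90  88  89  90  87  91  87  87  89  89  90
 102 157 201 199 199 198 198 201]
```

```bash
python3 -m jog '[{"dx":0.0015,"dy":-0.0005,"dz":0.012,"wx":0,"wy":0,"wz":0,"claw":0.01},{"dx":0.0015,"dy":-0.0005,"dz":0.025,"wx":0,"wy":0,"wz":0,"claw":0.01},{"dx":0.0015,"dy":-0.0005,"dz":0.025,"wx":0,"wy":0,"wz":0,"claw":0.01},{"dx":0.0015,"dy":-0.0005,"dz":0.025,"wx":0,"wy":0,"wz":0,"claw":0.01},{"dx":0.0015,"dy":-0.0005,"dz":0.025,"wx":0,"wy":0,"wz":0,"claw":0.01}]'
python3 -m jog '[{"dx":0,"dy":0,"dz":0.002,"wx":0,"wy":0,"wz":0,"claw":0.01},{"dx":0,"dy":0,"dz":0.004,"wx":0,"wy":0,"wz":0,"claw":0.01},{"dx":0,"dy":0,"dz":0.006,"wx":0,"wy":0,"wz":0,"claw":0.01},{"dx":0,"dy":0,"dz":0.006,"wx":0,"wy":0,"wz":0,"claw":0.01},{"dx":0,"dy":0,"dz":0.006,"wx":0,"wy":0,"wz":0,"claw":0.01}]'
python3 go.py .59,-.05,.15
```

```text
time: 5.22
position: [0.5877, -0.0499, 0.1248]
eef_rot: [[-0.967, 0.253, -0.001], [0.253, 0.967, 0.0], [0.001, -0.0, -1.0]]
wrist_force: [-0.5, -0.8, -1.8]
gripper_width: 0.186
grip_force: 20.0
time: 5.63
position: [0.588, -0.0499, 0.1194]
eef_rot: [[-0.967, 0.253, -0.0], [0.253, 0.967, 0.0], [0.0, 0.0, -1.0]]
wrist_force: [-0.5, -1.0, -2.0]
gripper_width: 0.182
grip_force: 20.0
5.6333 [-10.1   5.2 108.    0.   66.8 -85.4] [ 0.588  -0.0499  0.1194] [-0.002   0.0004 -0.0306]
```

```bash
for i in 1 2 3; do python3 -m jog '[{"dx":0,"dy":0,"dz":0.0015,"wx":0,"wy":0,"wz":0,"claw":0.01},{"dx":0,"dy":0,"dz":0.003,"wx":0,"wy":0,"wz":0,"claw":0.01},{"dx":0,"dy":0,"dz":0.003,"wx":0,"wy":0,"wz":0,"claw":0.01}]' | egrep 'pos|wrist'; done
```

```text
position: [0.5879, -0.0499, 0.1161]
wrist_force: [0.9, 0.9, -2.0]
position: [0.5878, -0.0499, 0.113]
wrist_force: [-0.3, -0.4, -2.6]
position: [0.5878, -0.0499, 0.11]
wrist_force: [0.1, 0.2, -2.0]
```

```bash
python3 -m jog '[{"dx":0,"dy":0,"dz":0.003,"wx":0,"wy":0,"wz":0,"claw":0.01},{"dx":0,"dy":0,"dz":0.006,"wx":0,"wy":0,"wz":0,"claw":0.01},{"dx":0,"dy":0,"dz":0.01,"wx":0,"wy":0,"wz":0,"claw":0.01},{"dx":0,"dy":0,"dz":0.014,"wx":0,"wy":0,"wz":0,"claw":0.01},{"dx":0,"dy":0,"dz":0.017,"wx":0,"wy":0,"wz":0,"claw":0.01}]' | egrep 'pos|wrist'; for i in 1 2 3; do python3 -m jog '[{"dx":0,"dy":0,"dz":0.001,"wx":0,"wy":0,"wz":0,"claw":0.01},{"dx":0,"dy":0,"dz":0.001,"wx":0,"wy":0,"wz":0,"claw":0.01},{"dx":0,"dy":0,"dz":0.001,"wx":0,"wy":0,"wz":0,"claw":0.01}]' | egrep 'pos|wrist'; done
```

```text
position: [0.5878, -0.0499, 0.0926]
wrist_force: [-0.3, -0.1, -1.2]
position: [0.5881, -0.0499, 0.0924]
wrist_force: [0.3, 0.5, -2.6]
position: [0.5881, -0.0499, 0.0916]
wrist_force: [-0.1, 0.3, -2.2]
position: [0.5882, -0.0499, 0.0907]
wrist_force: [-1.2, -0.1, -0.3]
```

The post reached the floor with almost no resistance. Releasing it now and retreating upward.

```bash
python3 -m jog '[{"dx":0,"dy":0,"dz":0.001,"wx":0,"wy":0,"wz":0,"claw":0.01},{"dx":0,"dy":0,"dz":0.001,"wx":0,"wy":0,"wz":0,"claw":0.01},{"dx":0,"dy":0,"dz":0.001,"wx":0,"wy":0,"wz":0,"claw":0.01}]' | egrep 'pos|wrist'
python3 -m jog '[{"dx":0,"dy":0,"dz":0,"wx":0,"wy":0,"wz":0,"claw":0.045},{"dx":0,"dy":0,"dz":0,"wx":0,"wy":0,"wz":0,"claw":0.045},{"dx":0,"dy":0,"dz":0,"wx":0,"wy":0,"wz":0,"claw":0.045},{"dx":0,"dy":0,"dz":0,"wx":0,"wy":0,"wz":0,"claw":0.045},{"dx":0,"dy":0,"dz":0,"wx":0,"wy":0,"wz":0,"claw":0.045}]' | egrep 'wrist|grip'
python3 -m jog '[{"dx":0,"dy":0,"dz":-0.02,"wx":0,"wy":0,"wz":0,"claw":0.045},{"dx":0,"dy":0,"dz":-0.045,"wx":0,"wy":0,"wz":0,"claw":0.045},{"dx":0,"dy":0,"dz":-0.07,"wx":0,"wy":0,"wz":0,"claw":0.045},{"dx":0,"dy":0,"dz":-0.09,"wx":0,"wy":0,"wz":0,"claw":0.045},{"dx":0,"dy":0,"dz":-0.09,"wx":0,"wy":0,"wz":0,"claw":0.045}]' | egrep 'pos|grip'
python3 - <<'E'
from meas import *
print("pred post top if seated",proj(s,[[.589,-.0505,.11],[.589,-.0505,.04]]))
crop(s,"pics/in.png",340,170,400,230,8)
E
python3 go.py .5587,-.145,.15
```

```text
position: [0.5884, -0.05, 0.0906]
wrist_force: [-3.6, 1.0, 6.2]
wrist_force: [0.3, 0.2, 0.3]
gripper_width: 0.453
grip_force: 0.0
position: [0.5909, -0.0504, 0.185]
gripper_width: 0.472
grip_force: 0.0
pred post top if seated [[363.82032861 185.31641773]
 [361.92283468 207.30006699]]
8.7333 [-10.1   1.8 105.4  -0.   72.7 -85.4] [ 0.5885 -0.05    0.18  ] [ 0.0048 -0.0995  0.03  ]
```

View pics/in.png

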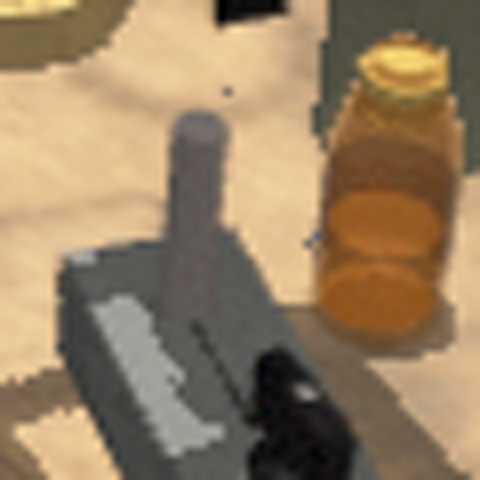

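The post stands upright in the bore, with its top at crop (200,125), px (365,185.6), as predicted. Next I'll move over the thumbscrew, turning to the wing's heading (+84°).

```bash
python3 -m jog '[{"dx":0.001,"dy":-0.02,"dz":0,"wx":0,"wy":0,"wz":7,"claw":0.05},{"dx":0.002,"dy":-0.04,"dz":0,"wx":0,"wy":0,"wz":14,"claw":0.05},{"dx":0.003,"dy":-0.06,"dz":0,"wx":0,"wy":0,"wz":21,"claw":0.05},{"dx":0.004,"dy":-0.08,"dz":0,"wx":0,"wy":0,"wz":28,"claw":0.05},{"dx":0.005,"dy":-0.0995,"dz":0,"wx":0,"wy":0,"wz":35,"claw":0.05}]' >/dev/null
python3 -m jog '[{"dx":0,"dy":0,"dz":0,"wx":0,"wy":0,"wz":7,"claw":0.05},{"dx":0,"dy":0,"dz":0,"wx":0,"wy":0,"wz":14,"claw":0.05},{"dx":0,"dy":0,"dz":0,"wx":0,"wy":0,"wz":21,"claw":0.05},{"dx":0,"dy":0,"dz":0,"wx":0,"wy":0,"wz":28,"claw":0.05},{"dx":0,"dy":0,"dz":0,"wx":0,"wy":0,"wz":35,"claw":0.05}]' >/dev/null
python3 -m jog '[{"dx":0,"dy":0,"dz":0,"wx":0,"wy":0,"wz":7,"claw":0.05},{"dx":0,"dy":0,"dz":0,"wx":0,"wy":0,"wz":14,"claw":0.05},{"dx":0,"dy":0,"dz":0,"wx":0,"wy":0,"wz":14,"claw":0.05},{"dx":0,"dy":0,"dz":0,"wx":0,"wy":0,"wz":14,"claw":0.05},{"dx":0,"dy":0,"dz":0,"wx":0,"wy":0,"wz":14,"claw":0.05}]'
python3 go.py .5587,-.145,.08
```

```text
time: 9.98
position: [0.5574, -0.1447, 0.1781]
eef_rot: [[0.148, 0.989, -0.002], [0.989, -0.148, 0.001], [0.0, -0.002, -1.0]]
wrist_force: [-0.1, -0.3, -0.2]
gripper_width: 0.523
grip_force: 0.0
9.9833 [-19.9   0.2 107.2   0.   72.7 -11.4] [ 0.5574 -0.1447  0.1781] [-0.0001  0.0015  0.0981]
```

```bash
python3 -m jog '[{"dx":0,"dy":0.001,"dz":0.03,"wx":0,"wy":0,"wz":0,"claw":0.05},{"dx":0,"dy":0.001,"dz":0.06,"wx":0,"wy":0,"wz":0,"claw":0.05},{"dx":0,"dy":0.001,"dz":0.085,"wx":0,"wy":0,"wz":0,"claw":0.05},{"dx":0,"dy":0.001,"dz":0.1,"wx":0,"wy":0,"wz":0,"claw":0.05},{"dx":0,"dy":0.001,"dz":0.1,"wx":0,"wy":0,"wz":0,"claw":0.05}]'
python3 -m jog '[{"dx":0,"dy":0,"dz":0,"wx":0,"wy":0,"wz":0,"claw":0.05},{"dx":0,"dy":0,"dz":0,"wx":0,"wy":0,"wz":0,"claw":0.005},{"dx":0,"dy":0,"dz":0,"wx":0,"wy":0,"wz":0,"claw":0.005},{"dx":0,"dy":0,"dz":0,"wx":0,"wy":0,"wz":0,"claw":0.005},{"dx":0,"dy":0,"dz":0,"wx":0,"wy":0,"wz":0,"claw":0.005}]' 20
python3 -m jog '[{"dx":0,"dy":0,"dz":0,"wx":0,"wy":0,"wz":0,"claw":0.005},{"dx":0,"dy":0,"dz":0,"wx":0,"wy":0,"wz":0,"claw":0.005},{"dx":0,"dy":0,"dz":0,"wx":0,"wy":0,"wz":0,"claw":0.005},{"dx":0,"dy":0,"dz":0,"wx":0,"wy":0,"wz":0,"claw":0.005},{"dx":0,"dy":0,"dz":0,"wx":0,"wy":0,"wz":0,"claw":0.005}]'
python3 -c "
from cell import telemetry as T
s=T.sense();print(s['position'],s['wrist_force'],s['wrist_torque'])"
```

```text
time: 10.4
position: [0.5556, -0.1439, 0.0744]
eef_rot: [[0.149, 0.989, -0.008], [0.989, -0.149, 0.003], [0.002, -0.009, -1.0]]
wrist_force: [-0.9, 0.7, -0.7]
gripper_width: 0.527
grip_force: 0.0
time: 10.82
position: [0.5599, -0.1454, 0.0809]
eef_rot: [[0.15, 0.989, 0.002], [0.989, -0.15, -0.001], [-0.0, 0.002, -1.0]]
wrist_force: [-0.5, -0.6, 0.4]
gripper_width: 0.3
grip_force: 0.0
time: 11.23
position: [0.5585, -0.1451, 0.0799]
eef_rot: [[0.151, 0.989, -0.001], [0.989, -0.151, 0.0], [-0.0, -0.001, -1.0]]
wrist_force: [-5.3, 0.2, 5.0]
gripper_width: 0.124
grip_force: 19.9
[ 0.55851524 -0.14513215  0.07985066] [-5.27555159  0.2474959   4.97319102] [-0.06805447  0.91166754 -0.09935141]
```

```bash
cat > st.py <<'E'
from cell import telemetry as T;import numpy as np
s=T.sense();R=s['eef_rot'];print(round(s['time'],2),'yaw',np.degrees(np.arctan2(R[1,0],R[0,0])).round(2),'J6',s['joint_positions'][5].round(1),s['position'].round(4),s['wrist_force'].round(1),s['wrist_torque'].round(3),(s['gripper_width']*95.1).round(2),s['grip_force'].round(1))
E
for i in 1 2; do python3 -m jog '[{"dx":0,"dy":0,"dz":0,"wx":0,"wy":0,"wz":4,"claw":0.005},{"dx":0,"dy":0,"dz":0,"wx":0,"wy":0,"wz":8,"claw":0.005},{"dx":0,"dy":0,"dz":0,"wx":0,"wy":0,"wz":12,"claw":0.005},{"dx":0,"dy":0,"dz":0,"wx":0,"wy":0,"wz":16,"claw":0.005},{"dx":0,"dy":0,"dz":0,"wx":0,"wy":0,"wz":20,"claw":0.005}]' 40 >/dev/null; python3 st.py; done
```

```text
Traceback (most recent call last):
  File "st.py", line 2, in <module>
    s=T.sense();R=s['eef_rot'];print(round(s['time'],2),'yaw',np.degrees(np.arctan2(R[1,0],R[0,0])).round(2),'J6',s['joint_positions'][5].round(1),s['position'].round(4),s['wrist_force'].round(1),s['wrist_torque'].round(3),(s['gripper_width']*95.1).round(2),s['grip_force'].round(1))
                                                                                                                                                                                                                               ^^^^^^^^^^^^^^^^^^^^^^^^^^^^^^^
AttributeError: 'float' object has no attribute 'round'
Traceback (most recent call last):
  File "st.py", line 2, in <module>
    s=T.sense();R=s['eef_rot'];print(round(s['time'],2),'yaw',np.degrees(np.arctan2(R[1,0],R[0,0])).round(2),'J6',s['joint_positions'][5].round(1),s['position'].round(4),s['wrist_force'].round(1),s['wrist_torque'].round(3),(s['gripper_width']*95.1).round(2),s['grip_force'].round(1))
                                                                                                                                                                                                                               ^^^^^^^^^^^^^^^^^^^^^^^^^^^^^^^
AttributeError: 'float' object has no attribute 'round'
```

Turned about 40° so far, within the guaranteed 52°. From here I'll use smaller steps and watch the torque.

```bash
sed -i "s/(s\['gripper_width'\]\*95.1).round(2),s\['grip_force'\].round(1)/round(s['gripper_width']*95.1,2),round(s['grip_force'],1)/" st.py; python3 st.py
for i in 1 2; do python3 -m jog '[{"dx":0,"dy":0,"dz":0,"wx":0,"wy":0,"wz":2,"claw":0.005},{"dx":0,"dy":0,"dz":0,"wx":0,"wy":0,"wz":4,"claw":0.005},{"dx":0,"dy":0,"dz":0,"wx":0,"wy":0,"wz":6,"claw":0.005},{"dx":0,"dy":0,"dz":0,"wx":0,"wy":0,"wz":6,"claw":0.005}]' >/dev/null; python3 st.py; done
```

```text
12.07 yaw 41.19 J6 29.0 [ 0.5586 -0.1452  0.0799] [-4.5  0.6  5.5] [-0.054  0.94   0.162] 11.64 40.0
12.4 yaw 35.29 J6 34.8 [ 0.5586 -0.1452  0.0799] [-4.1 -0.1  5.6] [-0.082  0.946 -0.087] 11.85 39.9
12.73 yaw 29.29 J6 40.8 [ 0.5586 -0.1452  0.0799] [-4.7 -0.6  5.1] [-0.068  0.971 -0.083] 11.76 39.9
```

```bash
for i in 1 2 3 4 5; do python3 -m jog '[{"dx":0,"dy":0,"dz":0,"wx":0,"wy":0,"wz":2,"claw":0.005},{"dx":0,"dy":0,"dz":0,"wx":0,"wy":0,"wz":4,"claw":0.005},{"dx":0,"dy":0,"dz":0,"wx":0,"wy":0,"wz":6,"claw":0.005}]' >/dev/null; python3 st.py; done
```

```text
12.98 yaw 23.27 J6 46.9 [ 0.5587 -0.1452  0.0799] [-4.4  0.1  5.3] [-0.078  0.94   0.136] 11.52 40.0
13.23 yaw 17.28 J6 52.9 [ 0.5587 -0.1452  0.0799] [-4.3  0.6  4.8] [-0.088  0.959  0.067] 12.01 40.0
13.48 yaw 11.28 J6 58.9 [ 0.5586 -0.1452  0.0799] [-3.6 -0.3  5.4] [-0.054  0.904  0.136] 11.57 40.0
13.73 yaw 5.28 J6 64.9 [ 0.5586 -0.1453  0.0799] [-3.8  0.2  5.2] [-0.091  0.982  0.139] 11.49 40.0
13.98 yaw -0.72 J6 70.9 [ 0.5586 -0.1453  0.0798] [-4.1  0.2  4.6] [-0.055  1.012  0.118] 11.93 40.0
```

```bash
for i in 1 2 3 4; do python3 -m jog '[{"dx":0,"dy":0,"dz":0,"wx":0,"wy":0,"wz":1,"claw":0.005},{"dx":0,"dy":0,"dz":0,"wx":0,"wy":0,"wz":2,"claw":0.005},{"dx":0,"dy":0,"dz":0,"wx":0,"wy":0,"wz":3,"claw":0.005},{"dx":0,"dy":0,"dz":0,"wx":0,"wy":0,"wz":4,"claw":0.005}]' >/dev/null; python3 st.py; done
```

```text
14.32 yaw -4.67 J6 74.8 [ 0.5587 -0.1453  0.0798] [-4.3 -1.   5.4] [-0.096  0.918  0.096] 11.67 40.0
14.65 yaw -8.67 J6 78.8 [ 0.5586 -0.1453  0.0798] [-3.7  0.6  6.1] [-0.061  0.955  0.126] 11.48 40.0
14.98 yaw -12.67 J6 82.8 [ 0.5586 -0.1453  0.0798] [-3.5 -0.1  5.7] [-0.053  0.961  0.119] 11.88 40.0
15.32 yaw -16.67 J6 86.8 [ 0.5586 -0.1453  0.0799] [-4.2 -0.5  4.8] [-0.032  0.984  0.062] 11.51 40.0
```

```bash
for i in 1 2 3 4; do python3 -m jog '[{"dx":0,"dy":0,"dz":0,"wx":0,"wy":0,"wz":1,"claw":0.005},{"dx":0,"dy":0,"dz":0,"wx":0,"wy":0,"wz":2,"claw":0.005},{"dx":0,"dy":0,"dz":0,"wx":0,"wy":0,"wz":3,"claw":0.005}]' >/dev/null; python3 st.py; done
```

```text
15.57 yaw -19.56 J6 89.7 [ 0.5586 -0.1453  0.0799] [-4.8  0.1  5.2] [-0.031  0.961  0.819] 12.31 40.4
15.82 yaw -22.55 J6 92.7 [ 0.5588 -0.1454  0.0799] [-4.  -0.6  5.2] [-0.167  0.856  1.016] 12.74 42.0
16.07 yaw -25.59 J6 95.8 [ 0.559  -0.1454  0.0799] [-3.4 -0.9  5. ] [-0.116  0.919  1.172] 13.0 43.9
16.32 yaw -28.67 J6 98.8 [ 0.5594 -0.1455  0.0799] [-2.5 -2.1  5.6] [-0.443  0.614  1.227] 14.1 45.4
```

It seats at a yaw of about -18°: the torque jumps from 0.1 to 0.8 Nm there, and beyond it the fingers only twist on the plate. Backing off to a yaw of +72°.

```bash
python3 -m jog '[{"dx":0,"dy":0,"dz":0,"wx":0,"wy":0,"wz":-3,"claw":0.005},{"dx":0,"dy":0,"dz":0,"wx":0,"wy":0,"wz":-6,"claw":0.005},{"dx":0,"dy":0,"dz":0,"wx":0,"wy":0,"wz":-8.7,"claw":0.005},{"dx":0,"dy":0,"dz":0,"wx":0,"wy":0,"wz":-10.7,"claw":0.005},{"dx":0,"dy":0,"dz":0,"wx":0,"wy":0,"wz":-10.7,"claw":0.005}]' >/dev/null; python3 st.py
for i in 1 2 3 4; do python3 -m jog '[{"dx":0,"dy":0,"dz":0,"wx":0,"wy":0,"wz":-4,"claw":0.005},{"dx":0,"dy":0,"dz":0,"wx":0,"wy":0,"wz":-8,"claw":0.005},{"dx":0,"dy":0,"dz":0,"wx":0,"wy":0,"wz":-12,"claw":0.005},{"dx":0,"dy":0,"dz":0,"wx":0,"wy":0,"wz":-16,"claw":0.005},{"dx":0,"dy":0,"dz":0,"wx":0,"wy":0,"wz":-20,"claw":0.005}]' >/dev/null; python3 st.py; done
```

```text
16.73 yaw -18.09 J6 88.2 [ 0.5591 -0.1455  0.0798] [-2.6 -2.1  6.2] [-0.459  0.803  0.077] 11.85 39.9
17.15 yaw 2.0 J6 68.1 [ 0.5591 -0.1453  0.0798] [-3.1 -2.4  5.8] [-0.37   0.787 -0.131] 11.82 39.9
17.57 yaw 22.0 J6 48.1 [ 0.5591 -0.145   0.0798] [-3.5 -1.7  6.8] [-0.328  0.823 -0.149] 11.86 39.9
17.98 yaw 42.0 J6 28.1 [ 0.559  -0.1449  0.0798] [-4.1 -0.8  6.6] [-0.127  0.832 -0.116] 11.7 39.9
18.4 yaw 62.0 J6 8.1 [ 0.5588 -0.1447  0.0798] [-5.4  0.3  7.5] [-0.109  0.958 -0.116] 12.04 39.9
```

```bash
python3 -m jog '[{"dx":0,"dy":0,"dz":0,"wx":0,"wy":0,"wz":-4,"claw":0.005},{"dx":0,"dy":0,"dz":0,"wx":0,"wy":0,"wz":-8,"claw":0.005},{"dx":0,"dy":0,"dz":0,"wx":0,"wy":0,"wz":-10,"claw":0.005},{"dx":0,"dy":0,"dz":0,"wx":0,"wy":0,"wz":-10,"claw":0.005},{"dx":0,"dy":0,"dz":0,"wx":0,"wy":0,"wz":-10,"claw":0.005}]' >/dev/null; python3 st.py
python3 - <<'E'
from meas import *
crop(s,"pics/end.png",330,160,410,250,6)
E
```

```text
18.82 yaw 71.85 J6 -1.8 [ 0.5587 -0.1446  0.0798] [-5.2 -0.7  7.5] [-0.106  0.98   0.1  ] 11.48 39.9
```

View pics/end.png

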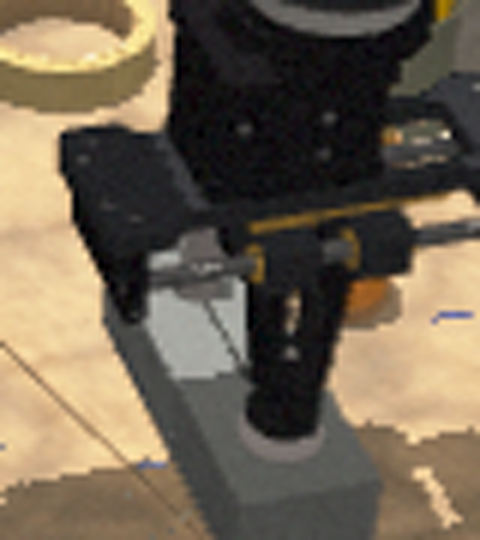

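The fingers hold the wing at crop (285,390), and the post still stands behind the gripper at about crop (205,270), clear of the fingers. Handing in.

```bash
python3 -c "
from cell import order;print(order.hand_in())"
```

```text
the job is handed in; nothing more can be done
None
```

The job is handed in (no verdict came back): the post stands fully home in the bore and released, the thumbscrew was seated and then backed off about 90°, and the fingers still grip its wing at about 40 N.

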